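Press the hand lens into its shaped place in the tool tray

TASK

Put the black hand lens away in the tool tray: turn it to match the keyhole-shaped recess, then press its handle down past the sprung steel catch until the lens lies flat on the bottom, and let go. Press gently, never with more than about 40 N. Leave the bone folder in its own recess, and do not disturb the jar, the weight and the spool standing nearby.

Things in the scene. Friction and masses are not known exactly. Their poses are not given: they have to be found in the camera images.
- lens: black hand lens (magnifier) lying flat, 64x147x14 mm, about 60 g; origin at the centre of its outline, on its underside; y axis from handle to lens, z up. Round lens 64 mm across, 12 mm thick, y = +10 to +73 mm; straight round handle 14 mm thick, y = -73 to +10 mm, its axis 6.5 mm above the underside; centre of mass near y = +22 mm
- lens_grip (a point): point on the handle's axis where to grip it, 17 mm behind the lens's origin (y = -17 mm, 6.5 mm above the underside); axes as lens, so the fingers close along x
- lens_glass (a point): centre of the round lens on its underside, at y = +41.5 mm of lens
- lens_tail (a point): point on the handle's axis at y = -54 mm of lens, 6.5 mm above the underside; it comes to lie under the catch
- tray: fixed tool tray, grey insert in a pale wooden surround, 144x184x24 mm (x, y, z); origin at the centre of its underside, z up. Keyhole recess 12 mm deep (floor at z = 12 mm) along y, centreline at x = -25 mm: round well, finger notch, handle slot. It takes the lens with its y axis along the tray's y axis, with 2.5 mm play all round; its upper edges are chamfered 4 mm
- well (a point): centre of the floor of the round well (69 mm across), at tray x = -25, y = +41.5, z = 12 mm; axes as tray. lens_glass lies here when the lens is home
- notch (a point): where lens_grip lies when home, at tray x = -25, y = -17, z = 18.5 mm; axes as tray. It is in the finger notch between well and slot (y = -36 to +2 mm), open 43 mm to each side of the centreline, floor at z = 7 mm, so that fingers can hold the handle while it goes in
- slot (a point): where lens_tail lies when home, at tray x = -25, y = -54, z = 18.5 mm; axes as tray. The slot is 19 mm wide, y = -36 to -76 mm. Catch here: two sprung steel bars 12 mm apart in ears 3 mm above the tray's top (y = -44 to -64 mm); a handle laid on them stays 8 mm too high; about 5 to 15 N down on the handle pushes it through and they hold it down
- folder: cream bone folder, 23x142x8 mm, loose in its own shallow recess beside the keyhole (centre at tray x = +41 mm), standing 2 mm above the tray's top; origin at the centre of its underside, long axis y. Leave it there
- jar: low brown pigment jar with a white lid, 49 mm across, 46 mm high, bystander; origin under its centre
- weight: brass weight with a knob, 45 mm across, 40 mm high, bystander; origin under its centre
- spool: thread spool, 32 mm across, 42 mm high, bystander; origin under its centre

How it is judged (in metres and radians):
At the end, for the whole second after the job is handed in: The hand lens lies at rest in the keyhole recess, round lens in the round well and handle under the catch: both within 6 mm sideways and less than 3 mm above their seats. The bone folder is still in its own recess (horizontal distance between lens_glass and well below 0.006 m and horizontal distance between lens_tail and slot below 0.006 m and z of lens_glass in the frame of well below 0.003 m and z of lens_tail in the frame of slot below 0.003 m and linear speed of lens below 0.02 m/s and distance between folder and tray below 0.055 m and distance of folder from where it was at the start of the episode below 0.02 m); the robot touches nothing.
It fails at once if the lens is forced against the tray or its catch with more than 40 N (contact force between lens and tray above 40 N).
It fails at once if the bone folder is moved out of its place (20 mm) (distance of folder from where it was at the start of the episode above 0.02 m).
It fails at once if the jar, the weight or the spool is moved by more than 30 mm (distance of any of jar, weight, spool from where it was at the start of the episode above 0.03 m).
It also fails if it takes over 42 s, if anything falls off the work surface, if the arm or the gripper's body presses on something with over 40 N, if the wrist force passes 120 N, or if a joint passes its speed limit or range.

ROBOT

A 7-joint arm with a two-finger parallel gripper is mounted at the origin on a cart in front of the work surface, level with it; the furniture and walls round the work are solid. World frame = base frame: x ahead of the robot, y to its left, z up, the work surface at z = 0. Lengths are in mm, angles in rad, forces in N, time in s.
With the tool pointing down it reaches from about 400 to 850 mm from the base axis. Payload 4.4 kg.
Tool frame: the origin (TCP) lies on the centre line of the jaws, within the pads' length; the fingertips stand 8 mm ahead of it and the grasp point (between the pads) lies 11 mm behind it; z points along the fingers, y is the line along which they close (so a half turn about z gives the same grasp; the last joint's range is limited). The gripper opens to 94 mm and grips with 3 to 60 N. Pads are 16 mm wide; open, the fingers measure 119 mm over their backs; the gripper's body (75 mm by 177 mm) begins 78 mm behind the grasp point.
Start: joints at [-1.245, 0.628, 0.038, 1.517, -0.027, 0.996, -0.02], TCP at [248.182, 600.769, 213.478] pointing down, gripper open.
Joint ranges: [-3.06, 3.06], [-0.37, 2.12], [-1.25, 1.32], [0.18, 2.47], [-1.1, 4.24], [0.23, 1.98], [-2.94, 2.94]. Speed limits (rad/s): [2.57, 2.57, 3.14, 3.14, 3.14, 3.14, 3.14].

INTERFACE

Orientations are given as a rotation vector (axis times angle).
In Python, from workcell import env gives the robot as it stands. The module is installed in compiled form; this text tells all that it offers.
- The arm moves only by the tool drive_tool, never from a script. Its argument "series" is a list of rows, each a list of 3 entries, a list of its own where there are three numbers: the closure, from -1 (fully open) to 1 (shut), then the shift along the tool's x, y, z in m, then the turn about the tool's z in units of 6 degrees (1.0 is 6 degrees). A call has 1 to 5 rows; each row shifts and turns the commanded pose from where the row before left it, along the tool's axes as they then stand; what a row does not reach is not made up. A row lasts 1/8 s, in which the tool goes at most 62.5 mm and 10.7 degrees, less where a joint would pass 70% of its speed; a pose out of reach is approached as far as the arm can. A call with a gripper value outside its range is refused whole. The fingers move at their own pace and stop on an object; "force" is the grip in N (left out, the last holds). Time passes only in rows, so rows that do not move let the fingers close. It gives the time, the measured TCP pose, the force, the opening and the grip force at its end, in the units of the state.
- env.observe(): the state, without advancing time (a new reading comes with each control period).
- env.read_camera(name): name is "scene" or "top" or "wrist"; returns a dict with "color" (480x640x3 uint8, blue, green, red), "fx", "fy", "cx", "cy" (pixels), "R" (3x3) and "t" (3): a world point X has camera coordinates R X + t. Camera axes: x right, y down, z forward; pixel columns grow to the right and rows downward; lengths in mm; the calibration is good to about 2 mm. A picture is of the moment at which its call begins. There is no depth.
- env.job_done(): hands the job in; it is judged then, once.
The state is a dict: "time_s": time; "joint_pos": joint angles; "joint_velocities": joint speeds; "joint_torque": joint torques, N m; "eef_pos": TCP position; "tool_rot": TCP orientation; "contact_force": force on the tool from outside, world axes, zero at the start; "torque": the same for the moment, N m; "opening": finger opening in mm; "grasp_force": force on a finger pad.
Only numpy, scipy, OpenCV 4.12 (cv2) and the standard library are available. Lean on these libraries where they do the work, as an engineer would, in place of code of your own. Each camera call takes 0.05 s, during which the arm holds its last target. There are 200 camera calls.

## Working session

There is one attempt and no reset: what is moved stays moved. The work goes in short steps, Python scripts to look and compute and a tool call to move; the robot and the scene stay as the last step left them, time stands still between calls to the robot, and variables do not carry over. Pictures are saved under pics/ and viewed, at most 10 in all, crops included, and the job is handed in when it is done.

Besides the shell and the picture viewer there is one more tool, called after "Request:" by a JSON object that holds its "op" and its "data". drive_tool: Moves the arm, as the interface text tells. Its arguments: {"type":"object","properties":{"series":{"type":"array","items":{"type":"array"}},"force":{"type":"number"}},"required":["series"]}

```bash
mkdir -p pics
cat > h.py <<'E'
from workcell import env
import numpy as np, cv2, json
from scipy.spatial.transform import Rotation as Ro
def shot(n,f):
    c=env.read_camera(n); cv2.imwrite(f'pics/{f}.png',c['color'])
    json.dump({k:np.array(c[k]).tolist() for k in('fx','fy','cx','cy','R','t')},open(f'pics/{f}.json','w'))
def ray(f,u,v):
    c=json.load(open(f'pics/{f}.json'));R=np.array(c['R']);t=np.array(c['t'])
    return -R.T@t, R.T@np.array([(u-c['cx'])/c['fx'],(v-c['cy'])/c['fy'],1])
def onz(f,u,v,z):
    o,d=ray(f,u,v); return o+d*(z-o[2])/d[2]
def tri(a,b):
    (o,d),(p,e)=ray(*a),ray(*b); s=np.linalg.lstsq(np.c_[d,-e],p-o,rcond=None)[0]
    x,y=o+d*s[0],p+e*s[1]; return (x+y)/2,np.linalg.norm(x-y)
def proj(f,X):
    c=json.load(open(f'pics/{f}.json'));p=np.array(c['R'])@X+np.array(c['t']); return p[0]/p[2]*c['fx']+c['cx'],p[1]/p[2]*c['fy']+c['cy']
E
python3 - <<'E'
from h import *
for n in('top','scene','wrist'): shot(n,n+'0')
s=env.observe();print(s['time_s'],s['eef_pos'],s['tool_rot'],Ro.from_rotvec(s['tool_rot']).as_matrix().round(3),s['opening'])
E
```

```text
0.15 [247.98354168 600.3412737  212.80076369] [-6.11459480e-01 -3.08122077e+00  2.11032623e-03] [[-0.924  0.382 -0.001]
 [ 0.382  0.924 -0.001]
 [ 0.    -0.001 -1.   ]] 93.89645710969151
```

View pics/top0.png

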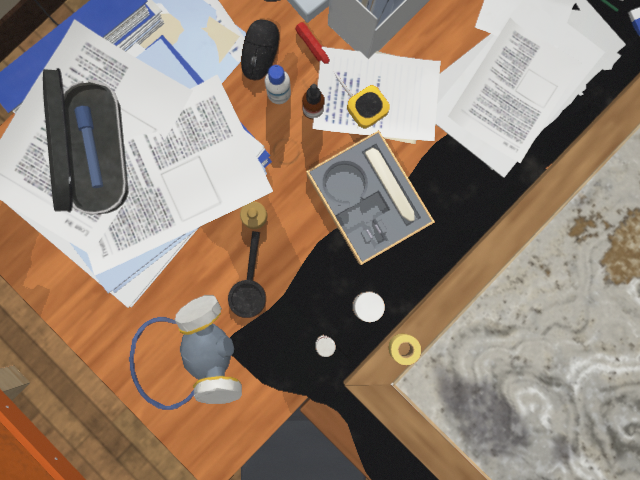

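View pics/scene0.png

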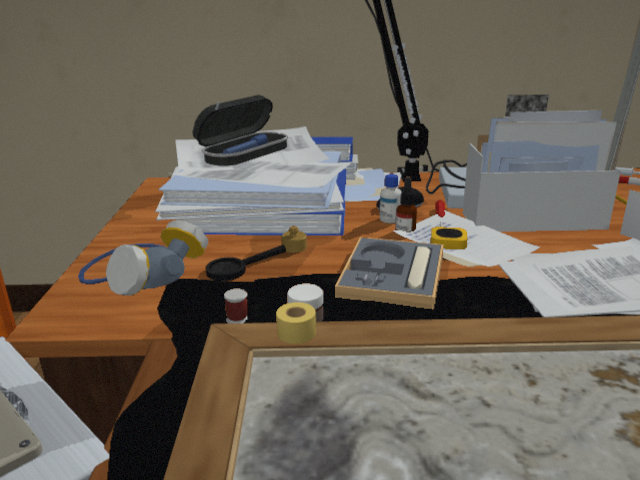

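The top view shows the lens with its glass near (247,298) and its tail near (256,235), beside the brass weight at (253,214). The tray centre is near (370,198), with the well up-left at (345,182), the catch at (374,232) and the folder at (390,184). I'll enlarge both views.

Run:
```python
from h import *
a=cv2.imread('pics/top0.png')[130:330,220:440];cv2.imwrite('pics/tc.png',cv2.resize(a,(660,600),interpolation=cv2.INTER_CUBIC))
a=cv2.imread('pics/scene0.png')[220:310,200:450];cv2.imwrite('pics/sc.png',cv2.resize(a,(800,288),interpolation=cv2.INTER_CUBIC))
```

```text
(no output)
```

View pics/tc.png

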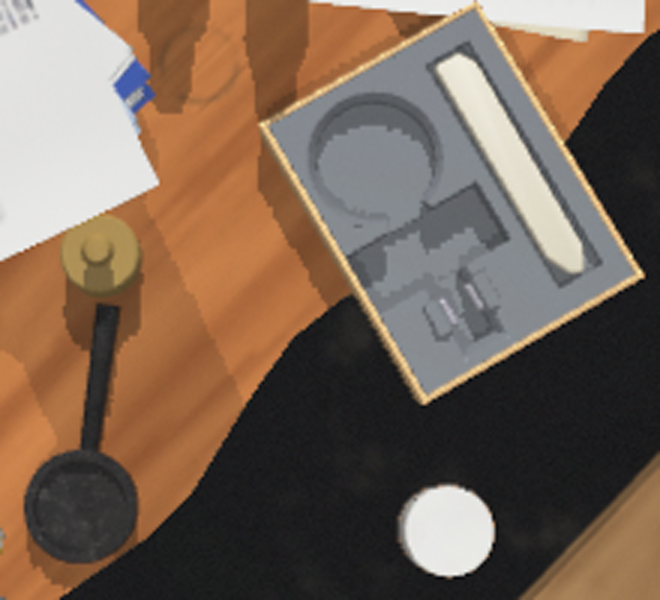

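View pics/sc.png

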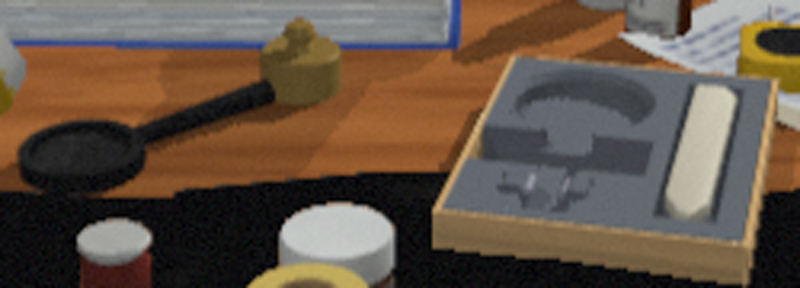

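The top crop shows the glass at (81,506), tail end (107,308), and tray top corners (262,124), (478,6), (642,276) and (424,403). In the scene crop the glass is at (84,150), the tail at (272,93), and the tray corners are at (512,57), (778,80), (750,250) and (433,212).

Run:
```python
from h import *
T=lambda u,v:('top0',(u+.5)/3-.5+220,(v+.5)/3-.5+130)
S=lambda u,v:('scene0',(u+.5)/3.2-.5+200,(v+.5)/3.2-.5+220)
P=[('glass',(81,506),(84,150),12),('tail',(107,308),(272,93),6.5),('TL',(262,124),(512,57),24),('TR',(478,6),(778,80),24),('BR',(642,276),(750,250),24),('BL',(424,403),(433,212),24),('weighttop',(97,247),(300,22),40)]
Z={}
for n,a,b,z in P:
    x,e=tri(T(*a),S(*b)); Z[n]=onz(*T(*a),z); print(n,x.round(1),e.round(1),'at z',Z[n].round(1))
c=np.mean([Z[k] for k in('TL','TR','BR','BL')],0)
y=(Z['TL']+Z['TR']-Z['BL']-Z['BR'])/2;x=(Z['TR']+Z['BR']-Z['TL']-Z['BL'])/2
print('tray',c,np.linalg.norm(x),np.linalg.norm(y),np.degrees(np.arctan2(y[1],y[0])),np.degrees(np.arctan2(x[1],x[0])))
d=Z['glass']-Z['tail'];print('lens',np.hypot(*d[:2]),np.degrees(np.arctan2(d[1],d[0])))
d=d/np.hypot(*d[:2]);print('grip',Z['glass']-58.5*d,'tail',Z['glass']-114.5*d)
```

```text
glass [470.4  86.    9.3] 2.0 at z [469.7  86.3  12. ]
tail [583.8  70.5   7.2] 4.9 at z [582.   72.2   6.5]
TL [684.6 -17.4  22. ] 0.4 at z [684.  -17.3  24. ]
TR [ 752.1 -141.9   23.3] 2.6 at z [ 751.  -140.8   24. ]
BR [ 596.4 -230.7   20.9] 1.8 at z [ 595.4 -229.3   24. ]
BL [ 525.8 -106.5   22.3] 1.0 at z [ 525.3 -106.    24. ]
weighttop [612.6  74.3  39.2] 0.7 at z [612.2  74.5  40. ]
tray [ 638.92971408 -123.33131094   24.        ] 141.14712091572042 180.3908549406396 29.43249190291162 -60.93639606211034
lens 113.18434655154353 172.8464592847142
grip [527.71501525  78.98489667   9.15729242] tail [583.27911147  72.01128841   6.43606807]
```

Request:
{"op": "drive_tool", "data": {"series": [[-1,[-0.04,-0.033,0],0],[-1,[-0.04,-0.033,0],0],[-1,[-0.04,-0.033,0],0],[-1,[-0.04,-0.033,0],0],[-1,[-0.04,-0.033,0],0]], "force": 20}}

```text
time_s: 0.78
eef_pos: [370.6, 370.3, 213.4]
tool_rot: [0.611, 3.081, -0.0]
contact_force: [0.7, 0.1, -0.4]
opening: 94.1
grasp_force: 0.0
```

Request:
{"op": "drive_tool", "data": {"series": [[-1,[-0.04,-0.033,0],0],[-1,[-0.04,-0.033,0],0],[-1,[-0.04,-0.033,0],0],[-1,[-0.04,-0.033,0],0],[-1,[-0.04,-0.033,0],0]]}}

```text
time_s: 1.4
eef_pos: [492.4, 141.5, 213.4]
tool_rot: [-0.611, -3.081, -0.0]
contact_force: [0.3, 0.7, -0.4]
opening: 94.2
grasp_force: 0.0
```

Request:
{"op": "drive_tool", "data": {"series": [[-1,[-0.04,-0.033,0],0],[-1,[-0.018,-0.013,0],-1.3],[-1,[0,0,0],-1.25],[-1,[0,0,0],0]]}}

```text
time_s: 1.9
eef_pos: [527.7, 78.0, 213.2]
tool_rot: [-0.199, -3.135, -0.0]
contact_force: [0.8, -0.4, 0.2]
opening: 94.0
grasp_force: 0.0
```

Run:
```python
from h import *
shot('wrist','w1')
s=env.observe();print(s['time_s'],s['eef_pos'],Ro.from_rotvec(s['tool_rot']).as_matrix().round(3),s['joint_pos'])
for X in ([470,86,0],[528,79,6.5],[583,72,6.5]): print(proj('w1',np.array(X)))
```

```text
1.95 [527.64799464  78.39630264 213.29242742] [[-0.992  0.127 -0.001]
 [ 0.127  0.992  0.   ]
 [ 0.001  0.    -1.   ]] [-1.99514097e-01  4.61534997e-01 -4.58131659e-04  1.84257133e+00
 -2.61499857e-04  8.37982005e-01  1.24377298e+00]
(np.float64(315.9448222240825), np.float64(161.9629330903959))
(np.float64(316.35016324981), np.float64(215.33192384916347))
(np.float64(316.38497272038586), np.float64(261.81148444482335))
```

View pics/w1.png

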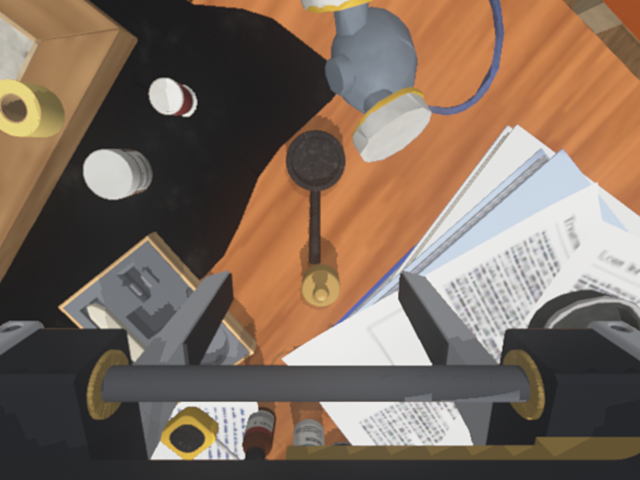

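The wrist view agrees with the first measurement: glass at (316,160) against a predicted (316,162), and tail end at (315,264) against (316,262). I'll descend and grip.

Request:
{"op": "drive_tool", "data": {"series": [[-1,[0,0,0.045],0],[-1,[0,0,0.045],0],[-1,[0,0.0005,0.045],0],[-1,[0,0,0.045],0],[-1,[0,0,0.013],0]]}}

```text
time_s: 2.58
eef_pos: [525.9, 79.1, 18.3]
tool_rot: [-0.196, -3.131, 0.002]
contact_force: [-0.2, 0.1, 0.2]
opening: 94.2
grasp_force: 0.0
```

Request:
{"op": "drive_tool", "data": {"series": [[-1,[0,0,0.009],0],[-0.2,[0,0,0],0],[1,[0,0,0],0],[1,[0,0,0],0],[1,[0,0,0],0]]}}

```text
time_s: 3.2
eef_pos: [528.3, 78.9, 12.0]
tool_rot: [0.196, 3.135, 0.0]
contact_force: [-0.3, -0.5, 0.2]
opening: 57.3
grasp_force: 0.0
```

Request:
{"op": "drive_tool", "data": {"series": [[1,[0,0,0],0],[1,[0,0,0],0],[1,[0,0,0],0]], "force": 30}}

```text
time_s: 3.58
eef_pos: [527.9, 78.9, 11.4]
tool_rot: [-0.196, -3.135, -0.0]
contact_force: [-0.3, -0.1, -0.3]
opening: 27.3
grasp_force: 0.0
```

Request:
{"op": "drive_tool", "data": {"series": [[1,[0,0,0],0],[1,[0,0,0],0],[1,[0,0,0],0],[1,[0,0,0],0]]}}

```text
time_s: 4.08
eef_pos: [527.9, 78.8, 11.4]
tool_rot: [-0.196, -3.135, 0.0]
contact_force: [-0.8, -0.9, -0.9]
opening: 13.1
grasp_force: 30.0
```

Request:
{"op": "drive_tool", "data": {"series": [[1,[0,0,-0.02],0],[1,[0,0,-0.03],0],[1,[0,0,-0.04],0],[1,[0,0,-0.03],0],[1,[0,0,0],0]]}}

```text
time_s: 4.7
eef_pos: [529.5, 79.2, 133.5]
tool_rot: [0.196, 3.131, 0.002]
contact_force: [-0.5, -0.9, -0.9]
opening: 13.3
grasp_force: 30.0
```

Request:
{"op": "drive_tool", "data": {"series": [[1,[-0.0215,-0.0354,-0.012],0],[1,[-0.0215,-0.0354,-0.012],0],[1,[-0.0215,-0.0354,-0.012],0],[1,[-0.0215,-0.0354,-0.012],0],[1,[-0.0215,-0.0354,-0.012],0]]}}

```text
time_s: 5.32
eef_pos: [612.1, -111.2, 190.0]
tool_rot: [-0.196, -3.133, -0.001]
contact_force: [1.4, 1.1, -0.8]
opening: 12.8
grasp_force: 30.0
```

Request:
{"op": "drive_tool", "data": {"series": [[1,[0,0,0],1.5],[1,[0,0,0],1.5],[1,[0,0,0],1.5],[1,[0,0,0],1.5],[1,[0,0,0],1.5]]}}

```text
time_s: 5.95
eef_pos: [611.6, -110.0, 189.5]
tool_rot: [-1.387, -2.816, 0.002]
contact_force: [0.4, -0.4, -1.3]
opening: 12.8
grasp_force: 30.0
```

Request:
{"op": "drive_tool", "data": {"series": [[1,[0,0,0],1.5],[1,[0,0,0],1.5],[1,[0,0,0],1.5],[1,[0,0,0],1.5],[1,[0,0,0],1.5]]}}

```text
time_s: 6.58
eef_pos: [611.6, -110.0, 189.5]
tool_rot: [-2.36, -2.071, 0.004]
contact_force: [0.3, -0.4, -0.4]
opening: 13.1
grasp_force: 30.0
```

Request:
{"op": "drive_tool", "data": {"series": [[1,[0,0,0],1.5],[1,[0,0,0],1.5],[1,[0,0,0],1.5],[1,[0,0,0],1.5],[1,[0,0,0],1.5]]}}

```text
time_s: 7.2
eef_pos: [611.6, -110.0, 189.6]
tool_rot: [-2.974, -1.011, 0.005]
contact_force: [0.2, -0.9, -1.2]
opening: 13.5
grasp_force: 30.0
```

Request:
{"op": "drive_tool", "data": {"series": [[1,[0,0,0],1.4],[1,[0,0,0],0],[1,[0,0,0],0]]}}

```text
time_s: 7.58
eef_pos: [612.1, -110.0, 190.5]
tool_rot: [-3.037, -0.802, 0.002]
contact_force: [-0.6, -1.5, -0.4]
opening: 12.7
grasp_force: 30.0
```

Run:
```python
from h import *
for n in('wrist','top','scene'): shot(n,n[0]+'2')
s=env.observe();M=Ro.from_rotvec(s['tool_rot']).as_matrix();print(s['time_s'],s['eef_pos'],M.round(3),np.degrees(np.arctan2(M[1,1],M[0,1])),s['joint_pos'])
a=cv2.imread('pics/w2.png');cv2.imwrite('pics/w2c.png',cv2.resize(a,(800,600),interpolation=cv2.INTER_CUBIC))
```

```text
7.725 [ 612.45231337 -110.19816179  191.25657252] [[ 0.87   0.493 -0.   ]
 [ 0.493 -0.87   0.   ]
 [-0.    -0.    -1.   ]] -60.49364627610229 [-0.26361355  0.70458894  0.68687697  1.63558005 -0.51373368  0.98985042
 -0.46049143]
```

View pics/w2c.png

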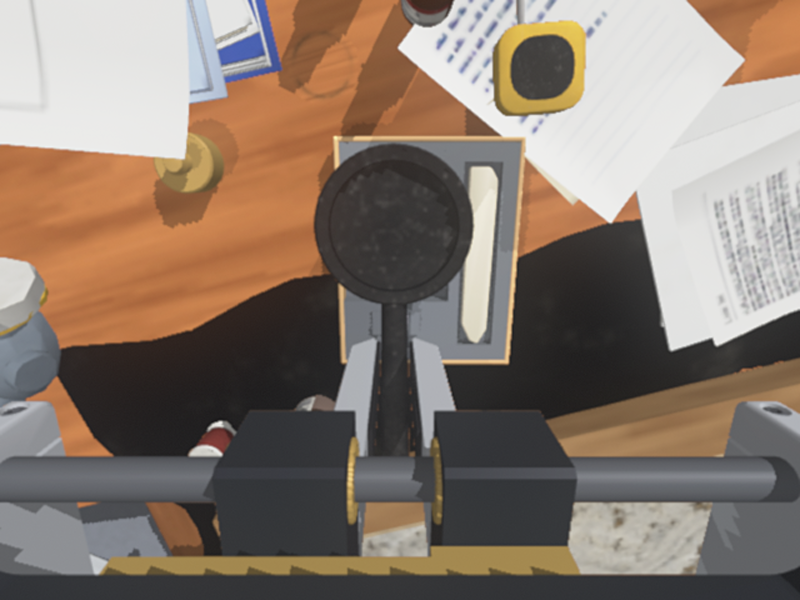

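The wrist view shows tray corners at (334,137), (525,138), (509,363) and (341,363) in the enlarged picture, with the held glass at (394,224) and radius about 79 px. I'll check the tray pose and how the lens sits in the grip.

Run:
```python
from h import *
W=lambda u,v:('w2',(u+.5)/1.25-.5,(v+.5)/1.25-.5)
C=[onz(*W(*p),24) for p in((334,137),(525,138),(509,363),(341,363))];print(np.round(C,1))
c=np.mean(C,0);x=(C[1]+C[2]-C[0]-C[3])/2;y=(C[0]+C[1]-C[2]-C[3])/2
print('tray',c,np.linalg.norm(x),np.linalg.norm(y),np.degrees(np.arctan2(y[1],y[0])),np.degrees(np.arctan2(x[1],x[0])))
s=env.observe();M=Ro.from_rotvec(s['tool_rot']).as_matrix();p=np.array(s['eef_pos'])
for tilt in(-20,-10,-5,0,5,10,20):
    a=np.radians(tilt);f=lambda yy,xx,zz:p+M@np.array([58.5*0+yy*np.cos(a)-zz*np.sin(a),xx,4.5-(yy*np.sin(a)+zz*np.cos(a))])
    q=[proj('w2',f(*k)) for k in((58.5,-32,5.5),(58.5,32,5.5),(90.5,0,5.5),(26.5,0,5.5))]
    print(tilt,[tuple(np.round(np.array(k)*1.25,0)) for k in q],[tuple(np.round(proj(i,f(58.5,0,5.5)),0)) for i in('t2','s2')])
a=cv2.imread('pics/s2.png')[100:310,200:480];cv2.imwrite('pics/s2c.png',cv2.resize(a,(800,600)))
```

```text
[[ 682.7  -18.2   24. ]
 [ 751.9 -141.8   24. ]
 [ 594.8 -232.3   24. ]
 [ 523.8 -107.    24. ]]
tray [ 638.31471214 -124.81456396   24.        ] 142.8287497078961 181.66995349476733 29.580986810185554 -60.60838912340688
-20 [(np.float64(323.0), np.float64(227.0)), (np.float64(468.0), np.float64(227.0)), (np.float64(396.0), np.float64(156.0)), (np.float64(396.0), np.float64(299.0))] [(np.float64(353.0), np.float64(163.0)), (np.float64(383.0), np.float64(164.0))]
-10 [(np.float64(319.0), np.float64(225.0)), (np.float64(473.0), np.float64(226.0)), (np.float64(396.0), np.float64(146.0)), (np.float64(396.0), np.float64(302.0))] [(np.float64(353.0), np.float64(160.0)), (np.float64(383.0), np.float64(157.0))]
-5 [(np.float64(316.0), np.float64(226.0)), (np.float64(475.0), np.float64(226.0)), (np.float64(396.0), np.float64(143.0)), (np.float64(396.0), np.float64(304.0))] [(np.float64(353.0), np.float64(159.0)), (np.float64(383.0), np.float64(154.0))]
0 [(np.float64(314.0), np.float64(229.0)), (np.float64(477.0), np.float64(229.0)), (np.float64(396.0), np.float64(142.0)), (np.float64(396.0), np.float64(306.0))] [(np.float64(354.0), np.float64(158.0)), (np.float64(383.0), np.float64(151.0))]
5 [(np.float64(312.0), np.float64(232.0)), (np.float64(479.0), np.float64(232.0)), (np.float64(396.0), np.float64(143.0)), (np.float64(396.0), np.float64(309.0))] [(np.float64(354.0), np.float64(158.0)), (np.float64(383.0), np.float64(148.0))]
10 [(np.float64(310.0), np.float64(237.0)), (np.float64(482.0), np.float64(237.0)), (np.float64(396.0), np.float64(146.0)), (np.float64(396.0), np.float64(313.0))] [(np.float64(355.0), np.float64(157.0)), (np.float64(383.0), np.float64(145.0))]
20 [(np.float64(305.0), np.float64(250.0)), (np.float64(487.0), np.float64(251.0)), (np.float64(396.0), np.float64(160.0)), (np.float64(396.0), np.float64(321.0))] [(np.float64(357.0), np.float64(158.0)), (np.float64(383.0), np.float64(139.0))]
```

View pics/s2c.png

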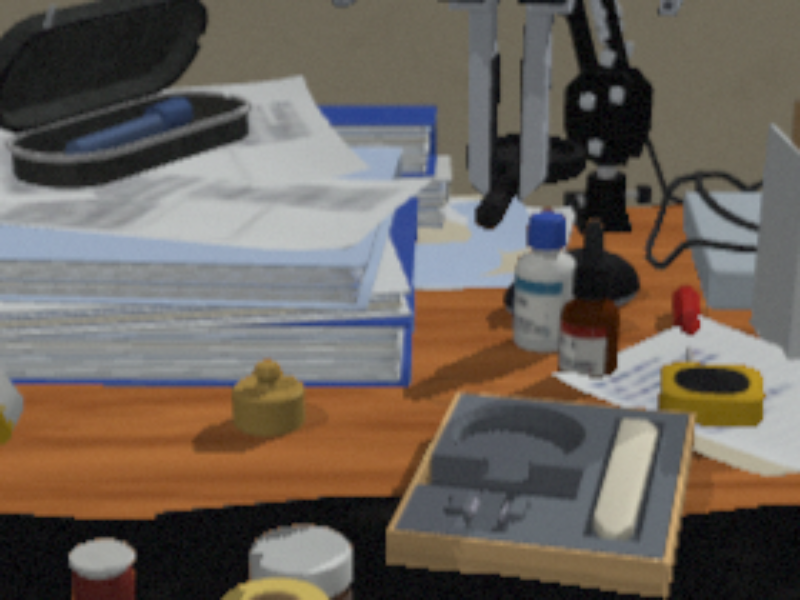

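The lens droops about 6° at the glass and sits within about 1 mm of nominal. The tray estimates agree to about 1.5 mm. I'll go down to just above the tray.

Request:
{"op": "drive_tool", "data": {"series": [[1,[-0.001,0.0008,0.04],0],[1,[0,0,0.04],0],[1,[0,0,0.035],0],[1,[0,0,0.018],0],[1,[0,0,0],0]], "force": 40}}

```text
time_s: 8.35
eef_pos: [611.6, -111.3, 57.7]
tool_rot: [-3.038, -0.798, 0.002]
contact_force: [0.2, 0.4, -0.3]
opening: 13.3
grasp_force: 40.0
```

Request:
{"op": "drive_tool", "data": {"series": [[1,[0,0,0],0],[1,[0,0,0],0]]}}

```text
time_s: 8.6
eef_pos: [613.1, -111.7, 59.9]
tool_rot: [3.037, 0.798, 0.004]
contact_force: [-0.5, 1.0, -0.9]
opening: 12.7
grasp_force: 40.0
```

Run:
```python
from h import *
shot('wrist','w3')
s=env.observe();M=Ro.from_rotvec(s['tool_rot']).as_matrix();print(s['eef_pos'],np.degrees(np.arctan2(M[1,1],M[0,1])),s['contact_force'])
a=cv2.imread('pics/w3.png');cv2.imwrite('pics/w3c.png',cv2.resize(a[40:440,60:593],(800,600),interpolation=cv2.INTER_CUBIC))
```

```text
[ 612.94381016 -111.48685199   59.69660251] -60.539356904717835 [ 0.28460808  0.5154793  -0.47139503]
```

View pics/w3c.png

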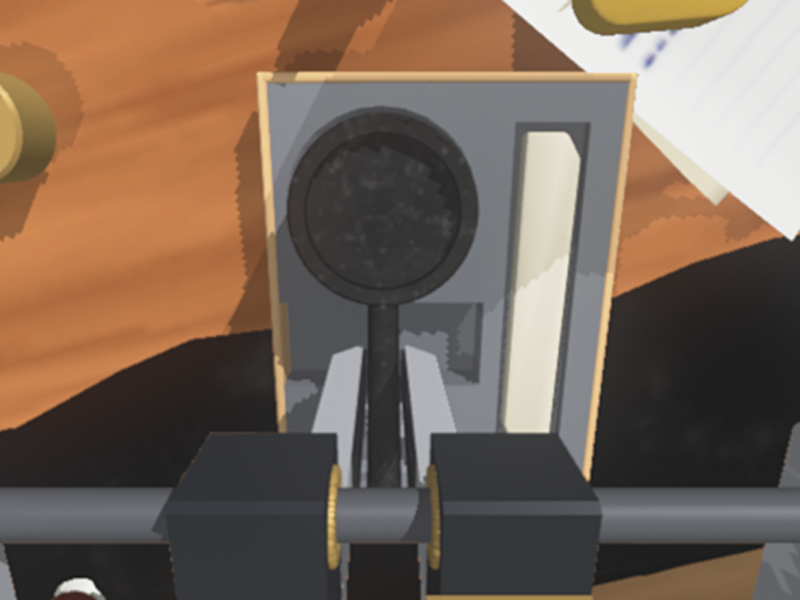

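This view puts the glass at (383,206), spanning 288–479 across and 107–305 down. The tray's upper corners are at (258,73) and (636,74), its left edge reaches (284,430), and its right edge reaches (589,470).

Run:
```python
from h import *
W=lambda u,v:('w3',(u+.5)/1.5-.5+60,(v+.5)/1.5-.5+40)
s=env.observe();M=Ro.from_rotvec(s['tool_rot']).as_matrix();p=np.array(s['eef_pos'])
loc=lambda X:(M.T@(X-p)).round(1)
for q in((258,73),(636,74),(284,430),(589,470)): print('tray',loc(onz(*W(*q),24)))
for z in(52,55,58): print('glass',z,[loc(onz(*W(*q),z))[:2] for q in((383.5,206),(288,206),(479,206),(383,107),(383,305))])
print('notch corners', [loc(onz(*W(*q),24))[:2] for q in((482,303),)], 'handle',[loc(onz(*W(*q),60)) for q in((383,320),)])
```

```text
tray [107.  -46.6  35.8]
tray [106.5  94.5  36. ]
tray [-42.1 -44.9  35.6]
tray [-63.1  95.   35.7]
glass 52 [array([60.6,  0.1]), array([ 60.6, -32.8]), array([60.5, 33.1]), array([92.7,  0. ]), array([25. , -0.1])]
glass 55 [array([60.9,  0.1]), array([ 60.9, -32.2]), array([60.8, 32.5]), array([92.5,  0. ]), array([25.9, -0.1])]
glass 58 [array([61.2,  0.1]), array([ 61.2, -31.7]), array([61.1, 32. ]), array([92.2,  0. ]), array([26.8, -0.1])]
notch corners [array([17.4, 41.5])] handle [array([21.9, -0.1, -0.3])]
```

Request:
{"op": "drive_tool", "data": {"series": [[1,[-0.0022,-0.001,0.0],0],[1,[0,0,0.008],0],[1,[0,0,0.008],0],[1,[0,0,0.006],0],[1,[0,0,0],0]]}}

```text
time_s: 9.28
eef_pos: [609.2, -111.5, 35.6]
tool_rot: [-3.038, -0.798, 0.002]
contact_force: [-0.4, -0.3, -0.7]
opening: 13.1
grasp_force: 40.0
```

Request:
{"op": "drive_tool", "data": {"series": [[1,[0,0,0.002],0],[1,[0,0,0.001],0],[1,[0,0,0],0]]}}

```text
time_s: 9.65
eef_pos: [609.7, -111.6, 33.5]
tool_rot: [3.038, 0.798, 0.0]
contact_force: [-0.3, -0.4, -0.9]
opening: 12.5
grasp_force: 40.0
```

Request:
{"op": "drive_tool", "data": {"series": [[1,[0,0,0.001],0],[1,[0,0,0.001],0],[1,[0,0,0],0]]}}

```text
time_s: 10.02
eef_pos: [609.6, -111.5, 31.4]
tool_rot: [-3.038, -0.799, 0.0]
contact_force: [-0.0, -0.6, -0.8]
opening: 12.8
grasp_force: 40.0
```

Request:
{"op": "drive_tool", "data": {"series": [[1,[0,0,0.001],0],[1,[0,0,0.001],0],[1,[0,0,0],0]]}}

```text
time_s: 10.4
eef_pos: [610.0, -112.0, 29.6]
tool_rot: [3.038, 0.798, 0.001]
contact_force: [0.9, -1.1, -0.2]
opening: 12.9
grasp_force: 40.0
```

Request:
{"op": "drive_tool", "data": {"series": [[1,[0,0,0.001],0],[1,[0,0,0.001],0],[1,[0,0,0],0]]}}

```text
time_s: 10.78
eef_pos: [610.0, -111.7, 27.6]
tool_rot: [3.038, 0.798, 0.001]
contact_force: [0.9, -0.5, 0.9]
opening: 12.7
grasp_force: 40.0
```

Request:
{"op": "drive_tool", "data": {"series": [[1,[0,0,0.001],0],[1,[0,0,0],0]]}}

```text
time_s: 11.02
eef_pos: [609.8, -111.5, 26.4]
tool_rot: [3.038, 0.799, 0.0]
contact_force: [0.5, -0.8, 2.2]
opening: 12.8
grasp_force: 40.0
```

Request:
{"op": "drive_tool", "data": {"series": [[1,[0,0,0.001],0],[1,[0,0,0],0]]}}

```text
time_s: 11.28
eef_pos: [609.6, -111.4, 25.3]
tool_rot: [-3.038, -0.799, 0.0]
contact_force: [1.4, -1.1, 1.4]
opening: 12.7
grasp_force: 40.0
```

Request:
{"op": "drive_tool", "data": {"series": [[1,[0,0,0.001],0],[1,[0,0,0],0]]}}

```text
time_s: 11.52
eef_pos: [609.6, -111.4, 24.3]
tool_rot: [-3.038, -0.798, 0.0]
contact_force: [1.6, -1.7, 1.1]
opening: 12.9
grasp_force: 40.0
```

Request:
{"op": "drive_tool", "data": {"series": [[1,[0,0,0.001],0],[1,[0,0,0],0]]}}

```text
time_s: 11.78
eef_pos: [609.6, -111.5, 23.3]
tool_rot: [-3.038, -0.799, 0.0]
contact_force: [0.2, -1.2, 1.0]
opening: 12.8
grasp_force: 40.0
```

Request:
{"op": "drive_tool", "data": {"series": [[1,[0,0,0.001],0],[1,[0,0,0],0]]}}

```text
time_s: 12.02
eef_pos: [609.6, -111.7, 22.7]
tool_rot: [-3.038, -0.798, 0.0]
contact_force: [-1.4, -1.6, 4.4]
opening: 12.7
grasp_force: 40.0
```

Run:
```python
from h import *
shot('scene','s4');shot('top','t4');shot('wrist','w4')
s=env.observe();print(s['eef_pos'],s['contact_force'],s['torque'])
a=cv2.imread('pics/s4.png')[215:315,315:448];a=cv2.resize(a,(400,300),interpolation=cv2.INTER_CUBIC)
b=cv2.imread('pics/t4.png')[130:270,300:440];b=cv2.resize(b,(400,300),interpolation=cv2.INTER_CUBIC)
w=cv2.resize(cv2.imread('pics/w4.png')[:300],(640,300))
cv2.imwrite('pics/m4.png',np.vstack([np.hstack([a,b]),cv2.resize(w,(800,300))]))
```

```text
[ 609.59505417 -111.69027444   22.72610353] [-1.09311644  0.33569133  4.98341203] [-0.19741813  0.2846255   0.04994619]
```

View pics/m4.png

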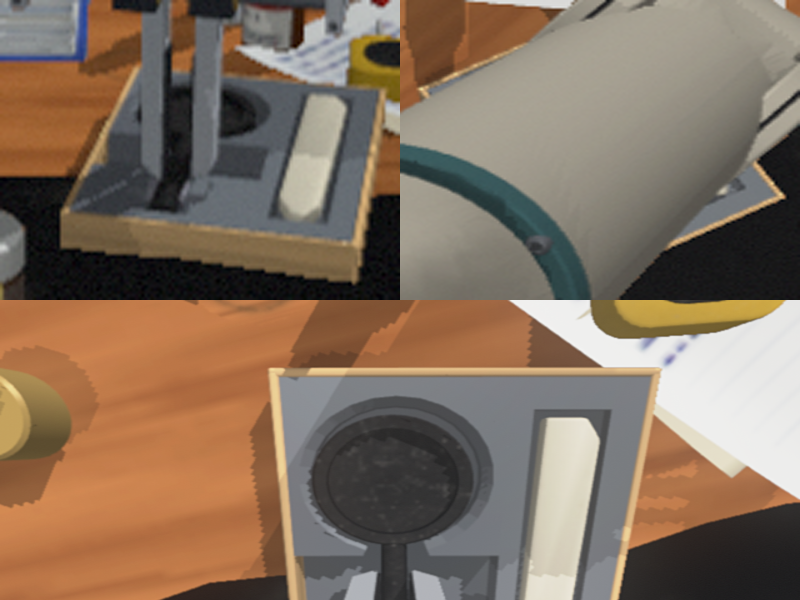

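The glass sits in the well, and the handle is at the bars with about 5 N on it. The torque points to an upward force at the tail. I'll press on gently.

Request:
{"op": "drive_tool", "data": {"series": [[1,[0,0,0.001],0],[1,[0,0,0],0]]}}

```text
time_s: 12.42
eef_pos: [609.6, -111.7, 22.6]
tool_rot: [-3.038, -0.798, -0.0]
contact_force: [-3.6, -0.6, 11.8]
opening: 12.7
grasp_force: 40.0
```

Run:
```python
from h import *
s=env.observe();M=Ro.from_rotvec(s['tool_rot']).as_matrix();print(s['eef_pos'],(M.T@s['contact_force']).round(2),(M.T@s['torque']).round(3))
f='w4'
p=np.array([609.6,-111.7,22.7])
# glass ring in montage: crop rows 0..300, x1.25
for z in(18,24,30):
  print(z,[(M.T@(onz(f,u/1.25,v-300,z)-p)).round(1)[:2] for u,v in((311,482),(473,482),(392,414),(392,546))])
print('tray',[(M.T@(onz(f,u/1.25,v-300,24)-p)).round(1)[:2] for u,v in((270,369),(660,369),(498,556))])
```

```text
[ 609.58937491 -111.70112455   22.59180528] [ -3.36  -1.27 -11.82] [ 0.342 -0.673 -0.015]
18 [array([ 58.4, -34.1]), array([58.3, 32. ]), array([91., -1.]), array([24.2, -1.1])]
24 [array([ 59.1, -32.9]), array([59. , 30.9]), array([90.6, -0.9]), array([26.1, -1.1])]
30 [array([ 59.7, -31.7]), array([59.7, 29.8]), array([90.1, -0.9]), array([27.9, -1.1])]
tray [array([109.8, -45. ]), array([109.6,  96. ]), array([20.6, 43.2])]
```

Request:
{"op": "drive_tool", "data": {"series": [[1,[0,0,-0.001],0],[0.4,[0,0,0],0],[0.4,[0,0,0],0],[0.4,[0,0,0],0],[0.4,[0,0,0],0]]}}

```text
time_s: 13.05
eef_pos: [609.6, -111.4, 22.2]
tool_rot: [-3.038, -0.799, 0.001]
contact_force: [-0.5, 0.6, 0.2]
opening: 28.2
grasp_force: 0.0
```

Request:
{"op": "drive_tool", "data": {"series": [[0.4,[0,0,-0.01],0],[0.4,[0,0,-0.03],0],[0.4,[0,0,-0.05],0],[0.4,[0,0,-0.04],0],[0.4,[0,0,0],0]]}}

```text
time_s: 13.68
eef_pos: [612.0, -112.6, 156.5]
tool_rot: [3.035, 0.797, 0.01]
contact_force: [0.5, -0.2, -0.7]
opening: 27.9
grasp_force: 0.0
```

Request:
{"op": "drive_tool", "data": {"series": [[0.4,[-0.05,0,-0.02],0],[0.4,[-0.05,0,0],0],[0.4,[-0.02,0,0],0],[0.4,[0,0,0],0],[0.4,[0,0,0],0]]}}

```text
time_s: 14.3
eef_pos: [506.8, -169.3, 172.1]
tool_rot: [-3.037, -0.802, -0.001]
contact_force: [0.4, 0.0, -0.5]
opening: 28.2
grasp_force: 0.0
```

Run:
```python
from h import *
shot('scene','s5');shot('wrist','w5')
s=env.observe();print(s['eef_pos'],s['opening'],s['contact_force'])
M=Ro.from_rotvec(s['tool_rot']).as_matrix()
c=np.array([638.5,-124.4,0]);T=lambda x,y,z:c+x*np.array([.4924,-.8704,0])+y*np.array([.8704,.4924,0])+[0,0,z]
for q in((-25,41.5,24),(-25,-54,25.5),(-25,-73,18.5)): print(q,proj('w5',T(*q)),proj('s5',T(*q)))
u,v=map(int,proj('w5',T(-10,-10,24)));print(u,v)
w=cv2.imread('pics/w5.png');u0=max(0,u-120);v0=max(0,v-130)
w=cv2.resize(w[v0:v0+260,u0:u0+200],(461,600),interpolation=cv2.INTER_CUBIC)
a=cv2.imread('pics/s5.png')[225:312,335:385];a=cv2.resize(a,(339,600),interpolation=cv2.INTER_CUBIC)
print(u0,v0);cv2.imwrite('pics/m5.png',np.hstack([w,a]))
```

```text
[ 506.63854798 -169.43896136  172.02175245] 27.82767547778429 [-0.67251058 -0.37435854 -0.16413343]
(-25, 41.5, 24) (np.float64(316.65687281839234), np.float64(14.883904413389445)) (np.float64(380.52693136526045), np.float64(251.02846345300205))
(-25, -54, 25.5) (np.float64(316.49366560678453), np.float64(136.45724758681416)) (np.float64(370.0335890771544), np.float64(276.4515003129391))
(-25, -73, 18.5) (np.float64(316.44229310716565), np.float64(157.997668800322)) (np.float64(367.60727907984455), np.float64(286.4962340203215))
334 83
214 0
```

View pics/m5.png

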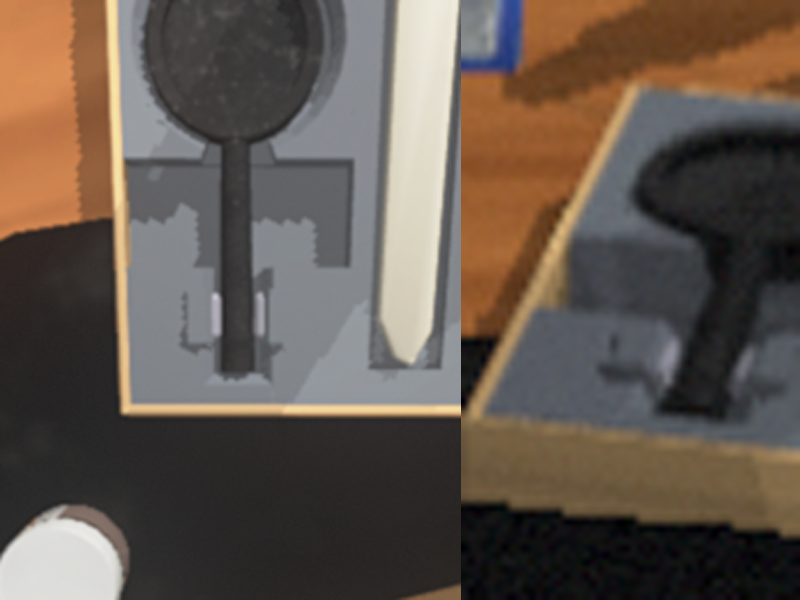

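The wrist crop shows the glass in the well, the handle between the bars at (216,315) and (260,315), and the tail end at (237,373). The scene part has the tail end at about (694,413). I'll check the tail's height from both.

Run:
```python
from h import *
c=np.array([638.5,-124.4,0]);T=lambda x,y,z:c+x*np.array([.4924,-.8704,0])+y*np.array([.8704,.4924,0])+[0,0,z]
W=lambda u,v:('w5',214+(u+.5)/2.305-.5,(v+.5)/2.3077-.5)
S=lambda u,v:('s5',335+(u-461+.5)/6.78-.5,225+(v+.5)/6.897-.5)
print('obs',W(237,373),S(694,413),'tri',tri(W(237,373),S(694,413)))
for h in(0,8):
  for y,z in((-73,11.5),(-73,25.5),(-54,25.5)): print(h,y,z,np.round(proj('w5',T(-25,y,z+h)),1),np.round(proj('s5',T(-25,y,z+h)),1))
# reference: tray front edge top near (-25,-92,24): observed wrist crop (237,408), scene (590,440)
print('edge',W(237,408),np.round(proj('w5',T(-25,-92,24)),1), np.round(proj('s5',T(-72,-92,24)),1),S(468,420))
# handle width near tail vs near glass (crop px): 
for y in(-70,-30,0):
  for h in(0,8): 
    a=proj('w5',T(-32,y,18.5+h));b=proj('w5',T(-18,y,18.5+h));print(y,h,round((b[0]-a[0])*2.305,1))
for z in(12,20,27): print('bars',z,[T(0,0,0)*0+0 for _ in()], [((onz(*W(u,315),z)-c)@np.array([.4924,-.8704,0])).round(1) for u in(211,220,256,265)])
w=cv2.imread('pics/w5.png')
for v in (100,130,136,142,150,158,160,162,164): print(v,w[v,302:332].mean(1).astype(int).tolist())
```

```text
obs ('w5', 316.53687635574835, 161.34946050179832) ('s5', 368.9395280235988, 284.453603015804) tri (array([ 561.00834183, -140.90249599,   23.46292854]), np.float64(2.2961879458095438))
0 -73 11.5 [316.4 157.7] [367.5 290.7]
0 -73 25.5 [316.5 158.3] [367.7 282.3]
0 -54 25.5 [316.5 136.5] [370.  276.5]
8 -73 11.5 [316.4 158. ] [367.6 285.9]
8 -73 25.5 [316.5 158.8] [367.8 277.5]
8 -54 25.5 [316.5 136.3] [370.1 271.7]
edge ('w5', 316.53687635574835, 176.51607661307796) [316.4 179.3] [333.5 285.7] ('s5', 335.6061946902655, 285.4685370450921)
-70 0 35.0
-70 8 35.9
-30 0 36.2
-30 8 37.2
0 0 37.2
0 8 38.2
bars 12 [] [np.float64(-35.4), np.float64(-31.8), np.float64(-17.3), np.float64(-13.7)]
bars 20 [] [np.float64(-35.2), np.float64(-31.6), np.float64(-17.5), np.float64(-13.9)]
bars 27 [] [np.float64(-35.0), np.float64(-31.5), np.float64(-17.7), np.float64(-14.2)]
100 [98, 98, 97, 99, 98, 99, 93, 76, 50, 45, 52, 57, 58, 59, 62, 61, 62, 62, 58, 55, 71, 108, 136, 140, 139, 138, 137, 138, 138, 138]
130 [136, 134, 133, 145, 172, 183, 175, 144, 77, 40, 48, 53, 56, 58, 60, 61, 63, 65, 65, 60, 53
[... 312 characters left out ...]
04, 108, 132]
150 [96, 97, 105, 109, 110, 96, 90, 74, 51, 44, 46, 49, 51, 52, 54, 55, 55, 55, 55, 56, 56, 60, 78, 93, 94, 88, 86, 85, 85, 92]
158 [133, 132, 133, 132, 122, 97, 88, 73, 49, 47, 54, 55, 54, 56, 60, 61, 60, 61, 61, 61, 56, 55, 73, 93, 94, 91, 91, 91, 93, 106]
160 [133, 133, 133, 132, 121, 99, 88, 75, 54, 49, 54, 56, 57, 58, 60, 60, 62, 62, 62, 61, 61, 64, 78, 91, 92, 86, 86, 90, 93, 105]
162 [133, 133, 132, 136, 139, 138, 126, 105, 93, 83, 80, 82, 82, 82, 82, 82, 82, 81, 90, 112, 134, 138, 138, 137, 135, 126, 105, 91, 91, 104]
164 [133, 135, 141, 146, 149, 149, 150, 147, 135, 108, 112, 132, 135, 124, 106, 112, 131, 136, 140, 148, 150, 150, 150, 150, 150, 146, 136, 126, 108, 106]
```

The pictures don't settle the tail's height. A gentle push on the handle with closed fingers over the notch will: contact at TCP 33.5 mm means home, about 40 mm means it is still on the bars.

Request:
{"op": "drive_tool", "data": {"series": [[1,[0.04,0,0],0],[1,[0.04,0,0],0],[1,[0.027,0,0],0],[1,[0,0,0.03],0],[1,[0,0,0.04],0]]}}

```text
time_s: 15.02
eef_pos: [600.4, -116.6, 101.8]
tool_rot: [3.036, 0.803, 0.003]
contact_force: [0.1, 0.1, -0.2]
opening: 0.0
grasp_force: 0.0
```

Request:
{"op": "drive_tool", "data": {"series": [[1,[0,0,0.035],0],[1,[0,0,0.02],0],[1,[0,0,0],0],[1,[0,0,0],0],[1,[0,0,0],0]]}}

```text
time_s: 15.65
eef_pos: [599.4, -118.2, 48.8]
tool_rot: [3.037, 0.798, 0.003]
contact_force: [0.3, 0.3, 0.2]
opening: 0.9
grasp_force: 0.0
```

Request:
{"op": "drive_tool", "data": {"series": [[1,[0,0,0.003],0],[1,[0,0,0.003],0],[1,[0,0,0.002],0],[1,[0,0,0],0]]}}

```text
time_s: 16.15
eef_pos: [598.2, -117.9, 39.2]
tool_rot: [-3.038, -0.798, 0.001]
contact_force: [1.1, -0.2, -0.2]
opening: 0.4
grasp_force: 0.0
```

Request:
{"op": "drive_tool", "data": {"series": [[1,[0,0,0.0015],0],[1,[0,0,0.0015],0],[1,[0,0,0],0]]}}

```text
time_s: 16.52
eef_pos: [598.3, -117.9, 36.3]
tool_rot: [-3.038, -0.799, 0.0]
contact_force: [-0.7, -0.0, -0.4]
opening: 0.5
grasp_force: 0.0
```

Request:
{"op": "drive_tool", "data": {"series": [[1,[0,0,0.0015],0],[1,[0,0,0.001],0],[1,[0,0,0],0]]}}

```text
time_s: 16.9
eef_pos: [598.5, -118.0, 34.2]
tool_rot: [3.038, 0.798, 0.0]
contact_force: [-1.2, 0.2, 2.1]
opening: 0.6
grasp_force: 1.3
```

Request:
{"op": "drive_tool", "data": {"series": [[1,[0,0,0.001],0],[1,[0,0,0],0]]}}

```text
time_s: 17.15
eef_pos: [598.6, -118.2, 34.1]
tool_rot: [3.038, 0.798, 0.001]
contact_force: [-2.0, 0.5, 8.2]
opening: 0.5
grasp_force: 4.5
```

Request:
{"op": "drive_tool", "data": {"series": [[1,[0,0,0.001],0],[1,[0,0,0.0005],0],[1,[0,0,0],0]]}}

```text
time_s: 17.52
eef_pos: [598.7, -118.3, 33.8]
tool_rot: [-3.038, -0.798, -0.002]
contact_force: [-4.9, 2.0, 19.1]
opening: 0.6
grasp_force: 9.4
```

Request:
{"op": "drive_tool", "data": {"series": [[1,[0,0,-0.01],0],[1,[0,0,-0.04],0],[1,[0,0,-0.05],0],[1,[0,0,-0.05],0],[1,[0,0,0],0]]}}

```text
time_s: 18.15
eef_pos: [600.9, -119.0, 185.3]
tool_rot: [3.035, 0.798, 0.011]
contact_force: [-0.6, 0.5, -1.1]
opening: 0.5
grasp_force: 0.0
```

The handle is stiff up to 19 N at its home height (33.8 against 33.5 mm), so the lens is seated under the catch. I'll hand it in.

```bash
python3 -c "
from h import *
print(env.job_done())"
```

```text
the job is handed in; nothing more can be done
None
```

The job is handed in, though its verdict wasn't shown: the hand lens lies flat in the keyhole recess with its handle pressed under the catch (about 19 N at most in my readings), the gripper is clear, and I saw no sign that the folder or bystanders moved.

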